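Load the vacuum manifold and set its bleed valve

TASK

Load the vacuum manifold: put the two extraction columns from the grey rack, tip down, into the two open ports in the manifold's lid so that each stands fully down in its port. When both are in, turn the bleed valve's bar handle clockwise until it seats, firmly but without forcing it, then open it again by a quarter turn. Finish still gripping the handle at that setting (do not let go: it is held there while the pump comes up), with both columns still in their ports and the glassware and other things on the bench left where they are.

Things in the scene. Friction and masses are not known exactly. Their poses are not given: they have to be found in the camera images.
- manifold: fixed vacuum manifold: glass tank, white lid 138 (x) by 266 mm (y), top of its flange 101 mm up; on it a raised deck (x -56..56, y -44..114 mm), top 115 mm up, with six ports at x = -28, 28, y = 85, 35, -15 mm: two open, four shut by white caps 9 mm high. Bleed valve on the lid's right end (x 0, y -96 mm); round gauge on the front. Origin: centre of the underside, z up
- port_0 (a point): open port at x = -28, y = 85 mm of the manifold; this point is the centre of its mouth in the deck's top, 115 mm above the bench. Round bore 15.8 mm wide with a small chamfer, 22 mm deep, flat floor
- port_1 (a point): the other open port, at x = 28, y = -15 mm of the manifold; same bore. Either column may go in either port
- rack: grey plastic rack, 66 (x) by 132 (y) by 34 mm high, fixed; origin at the centre of its underside. 2 by 4 round holes 16.2 mm wide and 26 mm deep, at x = -15, 15 and y = -48, -16, 16, 48 mm
- column_a: extraction column: clear straight barrel 14 mm wide (bead of 15 mm at the top rim), 78 mm long, white packing in the lower half, ending in a cone and a 5 mm wide tip (together 8.5 mm); 15 g. Origin at the tip's end, z up along the barrel. Stands upright in the rack, tip 8 mm above the bench, top 86 mm. Grip it across the barrel above the rack. Fully down in a port its tip is 22 mm below the mouth
- column_b: the second extraction column, the same as column_a, also in the rack, at least 65 mm from the other
- valve_handle: dark steel bar handle of the bleed valve, 46 mm long (its x), 11 mm thick (its y), on a vertical spindle; underside about 137, top about 163 mm above the bench; under it the brass valve body (up to 127 mm; at most 8 mm in radius above 116 mm). Origin on the axis, 9 mm below the bar's underside. Grip it from above across the 11 mm
- valve_grip (a point): point on the spindle's axis, 3 mm above the middle of the bar's height (about 153 mm above the bench); axes x, y, z as the handle's, so its yaw is the bar's direction
- bleed_valve (a joint): how far the valve's spindle is open, rad; 0 = on its seat, a hard stop; grows anticlockwise seen from above, shrinks clockwise. At 0 the bar lies along the manifold's x, a quarter turn open along its y. Stays where left (drag about 0.06 N m); rises 2 mm a turn as it opens. Starts open by 0.9 to 2.4
- valve_spring (a joint): the handle drives the spindle through a torsion spring (about 3 N m per rad) that protects the needle: angle of the handle ahead of the spindle, rad, anticlockwise positive. About 0 while the spindle turns freely; on the seat the spindle stops and turning on clockwise winds this to minus. Over 0.4 (1.2 N m) is forcing the valve
- erlenmeyer: bystander: conical glass flask, 69 mm wide, 101 mm high, behind the rack; origin at the centre of its underside
- media_b: bystander: small glass bottle with screw cap, 44 mm wide, 80 mm high, right of the manifold, beyond the lying tube; origin at the centre of its underside
- tube: bystander: plastic tube with cap, 116 mm long, lying right of the manifold; origin under its middle

How it is judged:
By the outcome, as a careful person would: the job done as asked, in the order asked, and still so for the second after the job is handed in, while the arm keeps its last pose, push and grip.
It also fails if it takes over 64 s, if anything falls off the work surface, if the arm or the gripper's body presses on something with over 40 N, if the wrist force passes 120 N, or if a joint passes its speed limit or range.

ROBOT

A 6-joint arm with a two-finger parallel gripper is mounted at the origin on a cart in front of the work surface, level with it; the furniture and walls round the work are solid. World frame = base frame: x ahead of the robot, y to its left, z up, the work surface at z = 0. Lengths are in m, angles in rad, forces in N, time in s.
With the tool pointing down it reaches from about 0.425 to 0.95 m from the base axis. Payload 14.7 kg.
Tool frame: the origin (TCP) lies between the finger pads, 19 mm behind the fingertips; this is the grasp point; z points along the fingers, y is the line along which they close (so a half turn about z gives the same grasp; the last joint's range is limited). The gripper opens to 85 mm and grips with 20 to 120 N. Pads are 22 mm wide; open, the fingers measure 114 mm over their backs; the gripper's body (76 mm by 85 mm) begins 54 mm behind the grasp point. The pads swing forward as they close: fully open they stand 13 mm farther back than shut.
Start: joints at [-1.278, 0.48, 1.596, -0, 1.065, -0.047], TCP at [0.217, -0.613, 0.25] pointing down, gripper open.
Joint ranges: [-2.75, 2.75], [-0.82, 2.05], [0.23, 2.67], [-1.56, 4.7], [0.09, 2.69], [-2.92, 2.92]. Speed limits (rad/s): [1.89, 1.89, 2.39, 3.01, 3.01, 3.01].

INTERFACE

Orientations are given as [roll, pitch, yaw] about the fixed x, y, z axes, in that order (R = Rz(yaw) Ry(pitch) Rx(roll)).
In Python, from station import manip, vision, probe_bus, order gives the robot as it stands (manip), with the cameras (vision), the readings (probe_bus) and the job (order).
- The arm moves only by the shell command python3 steer.py 'ROWS' [FORCE]. ROWS is a JSON list of rows, 1 to 8 of them, each of 5 numbers: the finger opening in m, then dx, dy, dz in m, then a turn about the tool's z in rad; each row is the pose to reach, as a shift and turn from the pose commanded when the command began, along the tool's axes at that moment; what a row does not reach only later rows make up. A row lasts 1/12 s, in which the tool goes at most 0.0417 m and 0.125 rad, less where a joint would pass 70% of its speed; a pose out of reach is approached as far as the arm can. The fingers move at their own pace and stop on an object; FORCE is the grip in N (left out, the last holds). Time passes only in rows, so rows that do not move let the fingers close. It prints the time, the measured TCP pose, the force, the opening and the grip force at its end.
- probe_bus.get_state(): the state, without advancing time (a new reading comes with each control period).
- vision.get_image(name): name is "scene" or "top" or "wrist"; returns a dict with "pixels" (420x560x3 uint8, red, green, blue), "camera_matrix" (3x3 intrinsics, pixels), "xyz" and "rotation" of the camera in the world; the wrist camera has in their place "T_tool_cam" (4x4, takes a point from camera to tool coordinates, whose origin is the TCP and whose axes are the flange's). Camera axes: x right, y up, looking along -z (the intrinsics and any distortion apply to the point x, -y, -z); pixel columns grow to the right and rows downward; lengths in m; the calibration is good to about 2 mm. A picture is of the moment at which its call begins: read the wrist's pose just before it. There is no depth.
- order.finish_job(): hands the job in; it is judged then, once.
The state is a dict: "time_s": time; "q": joint angles; "dq": joint speeds; "effort": joint torques, N m; "tool_pos": TCP position; "tcp_rot": TCP orientation; "force": force on the tool from outside, world axes, zero at the start; "wrist_torque": the same for the moment, N m; "grip_width": finger opening in m; "grasp_force": force on a finger pad.
Only numpy, scipy, OpenCV 4.12 (cv2) and the standard library are available. Lean on these libraries where they do the work, as an engineer would, in place of code of your own. Each camera call takes 0.05 s, during which the arm holds its last target. There are 200 camera calls.

## Working session

There is one attempt and no reset: what is moved stays moved. The work goes in short steps, Python scripts to look and compute and a shell command to move; the robot and the scene stay as the last step left them, time stands still between calls to the robot, and variables do not carry over. Pictures are saved under pics/ and viewed, at most 10 in all, crops included, and the job is handed in when it is done.

```bash
ls; mkdir -p pics
cat > h.py <<'E'
import numpy as np, cv2, json
from station import manip, vision, probe_bus, order
def snap(name,tag):
    s=probe_bus.get_state(); im=vision.get_image(name)
    cv2.imwrite(f'pics/{tag}.png',im['pixels'][:,:,::-1])
    np.save(f'pics/{tag}.npy',{**im,'state':s},allow_pickle=True)
    return im
def load(tag): return np.load(f'pics/{tag}.npy',allow_pickle=True).item()
E
python3 - <<'E'
from h import *
for n in ['scene','top']:
    im=snap(n,n+'0'); print({k:v for k,v in im.items() if k!='pixels'})
s=probe_bus.get_state();print(s)
a=cv2.imread('pics/scene0.png');b=cv2.imread('pics/top0.png')
E
```

```text
pics
station.py
steer.py
{'camera_matrix': array([[393.91479863,   0.        , 277.0055369 ],
       [  0.        , 393.91479863, 210.47232891],
       [  0.        ,   0.        ,   1.        ]]), 'xyz': array([0.07463939, 0.70383036, 0.85856643]), 'rotation': array([ 0.83713871, -0.01642277, -2.48254115])}
{'camera_matrix': array([[417.09209964,   0.        , 275.68691137],
       [  0.        , 417.09209964, 213.89251552],
       [  0.        ,   0.        ,   1.        ]]), 'xyz': array([0.48568139, 0.02553109, 1.2210263 ]), 'rotation': array([ 7.72631944e-02, -4.65252713e-04, -1.58876876e+00])}
{'time_s': 0.1, 'q': array([-1.27758878e+00,  4.80783498e-01,  1.59677627e+00,  2.48588712e-05,
        1.06512459e+00, -4.66025817e-02]), 'dq': array([-1.10008057e-03, -1.42218885e-03, -5.93075432e-04, -1.95962065e-03,
       -9.34723044e-06, -8.72032276e-04]), 'effort': array([ 1.82668125e-03, -9.52250218e+01, -4.31039822e+01, -2.57225196e-05,
        5.22993563e-03, -6.07110522e-06]), 'tool_pos': array([ 0.21657791, -0.61249879,  0.24944013]), 'tcp_rot': array([-3.14050315e+00, -7.25688416e-05,  3.39798032e-01]), 'force': array([-0.55886267, -0.73151005,  0.06089315]), 'wrist_torque': array([ 0.00184722, -0.03417349,  0.01739387]), 'grasp_force': 0.0, 'grip_width': 0.08539140058856637}
```

View pics/top0.png

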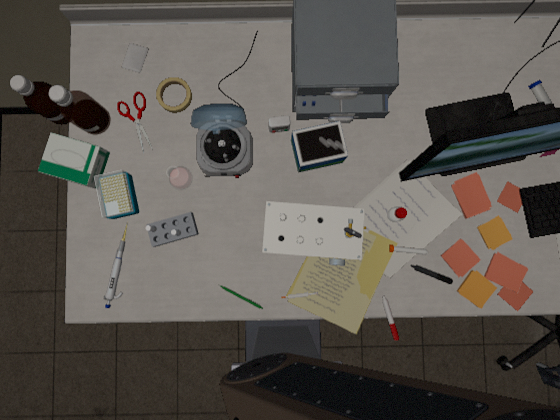

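View pics/scene0.png

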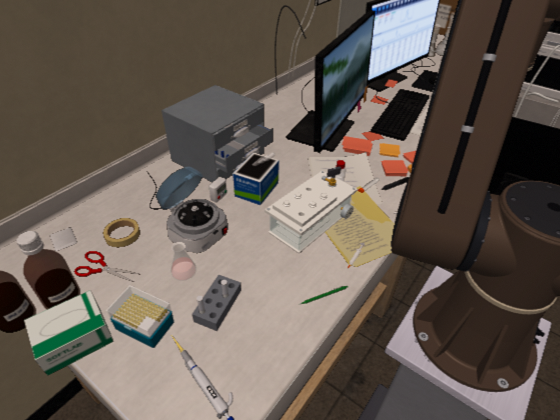

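The top view shows the rack at about (172,230), the manifold at about (314,231) with open ports near (281,239) and (320,220), and the valve near (352,230). The scene view agrees. I'll enlarge both.

Run:
```python
from h import *
a=cv2.imread('pics/top0.png')
c=cv2.resize(a[195:265,140:200],None,fx=8,fy=8,interpolation=cv2.INTER_CUBIC)
d=cv2.resize(a[195:270,255:375],None,fx=6.6,fy=6.6,interpolation=cv2.INTER_CUBIC)
e=np.zeros((600,800,3),np.uint8)
cv2.imwrite('pics/c_man.png',d)
s=cv2.imread('pics/scene0.png')
r=cv2.resize(a[200:260,140:210],None,fx=5.7,fy=5.7,interpolation=cv2.INTER_CUBIC)
t=cv2.resize(s[265:335,185:250],None,fx=5.7,fy=5.7,interpolation=cv2.INTER_CUBIC)
e[:r.shape[0],:r.shape[1]]=r; e[:t.shape[0],400:400+t.shape[1]]=t
cv2.imwrite('pics/c_rack.png',e[:410])
```

```text
(no output)
```

View pics/c_man.png

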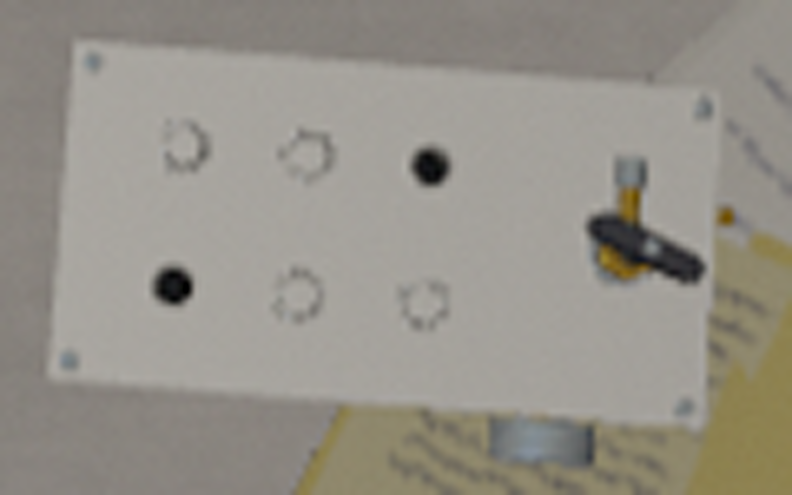

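View pics/c_rack.png

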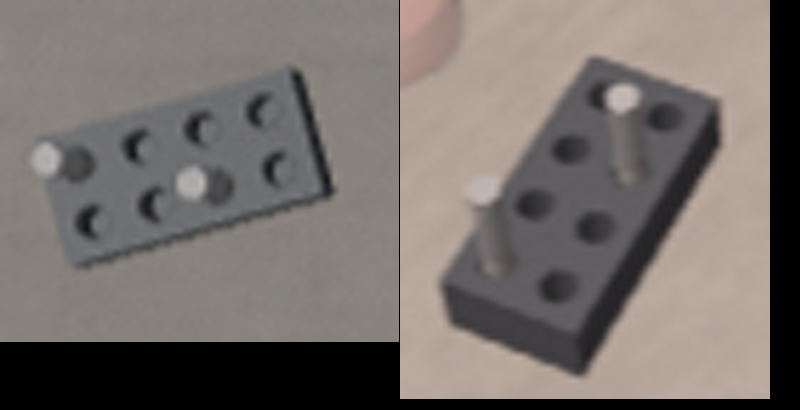

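The crops give pixel positions for the lid corners, the ports, the bar (about 20° off the manifold's y axis, so about 1.2 rad open), the column tops and the rack corners. I'll fit the poses from these.

```bash
cat >> h.py <<'E'
from scipy.spatial.transform import Rotation as Ro
from scipy.optimize import least_squares
F=np.diag([1,-1,-1.])
def cam(im):
    if 'T_tool_cam' in im:
        s=im['state'];T=np.eye(4);T[:3,:3]=Ro.from_euler('xyz',s['tcp_rot']).as_matrix();T[:3,3]=s['tool_pos']
        T=T@im['T_tool_cam'];return T[:3,:3],T[:3,3],im['camera_matrix']
    return Ro.from_euler('xyz',im['rotation']).as_matrix(),im['xyz'],im['camera_matrix']
def proj(c,P):
    p=(np.atleast_2d(P)-c[1])@c[0]@F@c[2].T; return p[:,:2]/p[:,2:]
def onz(c,uv,z):
    d=c[0]@F@np.linalg.inv(c[2])@[uv[0],uv[1],1]; return c[1]+d*(z-c[1][2])/d[2]
def fit(obs,p0): # obs: list of (cam, local pts, pix); pose x,y,yaw, rms px
    def r(p):
        R=Ro.from_euler('z',p[2]).as_matrix()
        return np.concatenate([(proj(c,np.array(L)@R.T+[p[0],p[1],0])-np.array(u)).ravel() for c,L,u in obs])
    s=least_squares(r,p0); return s.x, np.sqrt(np.mean(s.fun**2)), s.fun.reshape(-1,2)
def uncrop(u,x0,y0,f): return (np.array(u)+.5)/f-.5+[x0,y0]
E
python3 - <<'E'
from h import *
ct=cam(load('top0'));cs=cam(load('scene0'))
L=[(.069,.133,.101),(.069,-.133,.101),(-.069,-.133,.101),(-.069,.133,.101),(-.028,.085,.115),(.028,-.015,.115)]
u=uncrop([(75,40),(720,92),(705,430),(50,380),(172,286),(430,166)],255,195,6.6)
p,e,f=fit([(ct,L,u)],[.5,-.1,0]);print('man',p,e);print(f)
R=Ro.from_euler('z',p[2]).as_matrix()
for n,l in [('p0',L[4]),('p1',L[5]),('valve',(0,-.096,.153))]: print(n,R@l+[p[0],p[1],0])
b=[onz(ct,uncrop(q,255,195,6.6),.163) for q in [(600,228),(692,270)]]
print('bar',b,np.arctan2(*(b[0]-b[1])[1::-1])-p[2],(b[0]+b[1])/2)
Lr=[(.033,-.066,.034),(-.033,-.066,.034),(-.033,.066,.034)]
ur=uncrop([(297,70),(331,193),(78,266)],140,200,5.7)
p,e,f=fit([(ct,Lr,ur)],[.5,.3,.2]);print('rack',p,e)
R=Ro.from_euler('z',p[2]).as_matrix()
for n,a,s,l in [('ca',(47,160),(84,190),(.015,.048,0)),('cb',(193,184),(223,97),(-.015,-.016,0))]:
    print(n,onz(ct,uncrop(a,140,200,5.7),.086),onz(cs,uncrop(s,185,265,5.7),.086),R@l+[p[0],p[1],0])
w=snap('wrist','w0');print(w['T_tool_cam'],w['camera_matrix'])
E
```

```text
man [ 0.52694358 -0.07633592 -0.09375526] 0.25178036020432654
[[-0.18130539  0.23911794]
 [ 0.44502937 -0.20621042]
 [-0.35055449 -0.10654796]
 [-0.39472714 -0.10090783]
 [ 0.23153251  0.090878  ]
 [ 0.24847399  0.079114  ]]
p0 [0.50702408 0.01091208 0.115     ]
p1 [ 0.55341634 -0.09389135  0.115     ]
valve [ 0.51795626 -0.17191431  0.153     ]
bar [array([ 0.52564357, -0.15280576,  0.163     ]), array([ 0.50888534, -0.18763182,  0.163     ])] 1.2160586184765623 [ 0.51726446 -0.17021879  0.163     ]
rack [0.54001166 0.31789941 0.26063444] 0.2761607466520862
ca [0.54219388 0.37207149 0.086     ] [0.54397451 0.37426102 0.086     ] [0.54213577 0.3681437  0.        ]
cb [0.52948259 0.30235633 0.086     ] [0.53223176 0.30420075 0.086     ] [0.52964136 0.29857438 0.        ]
[[-4.48579803e-04  9.58000016e-01  2.86767793e-01  7.15515310e-02]
 [ 9.99999594e-01  2.05776123e-04  8.76828211e-04 -1.14901704e-03]
 [ 7.80991476e-04  2.86768070e-01 -9.57999720e-01 -1.23754207e-01]
 [ 0.00000000e+00  0.00000000e+00  0.00000000e+00  1.00000000e+00]] [[348.09092159   0.         274.67168197]
 [  0.         348.09092159 206.57791614]
 [  0.           0.           1.        ]]
```

```bash
cat >> h.py <<'E'
def delta(x,y,z,yaw,s=None):
    s=s or probe_bus.get_state(); R=Ro.from_euler('xyz',s['tcp_rot']).as_matrix()
    d=R.T@(np.array([x,y,z])-s['tool_pos']); t=-(yaw-s['tcp_rot'][2]); t=(t+np.pi)%(2*np.pi)-np.pi
    print('d',d.round(4),'turn',round(t,4),'rows',int(np.ceil(max(np.linalg.norm(d)/.0417,abs(t)/.125))))
E
python3 - <<'E'
from h import *
delta(.5,-.2,.25,.34);delta(.535,.31,.2,.34)
E
python3 steer.py '[[0.04,0.405,-0.295,0,0],[0.04,0.405,-0.295,0,0],[0.04,0.405,-0.295,0,0],[0.04,0.405,-0.295,0,0],[0.04,0.405,-0.295,0,0],[0.04,0.405,-0.295,0,0],[0.04,0.405,-0.295,0,0],[0.04,0.405,-0.295,0,0]]' 40
python3 steer.py '[[0.04,0.155,-0.113,0,0],[0.04,0.155,-0.113,0,0],[0.04,0.155,-0.113,0,0],[0.04,0.155,-0.113,0,0],[0.04,0.155,-0.113,0,0],[0.04,0.155,-0.113,0,0]]'
python3 -c "
from h import *
delta(.535,.31,.2,.34)"
```

```text
time_s: 0.82
tool_pos: [0.4059, -0.3361, 0.25]
tcp_rot: [3.142, -0.0, 0.34]
force: [0.4, -1.2, 0.1]
grip_width: 0.0401
grasp_force: 0.0
time_s: 1.32
tool_pos: [0.516, -0.1759, 0.2499]
tcp_rot: [-3.141, -0.001, 0.343]
force: [-0.6, 0.1, 0.5]
grip_width: 0.04
grasp_force: 0.0
d [ 0.1813 -0.4512  0.0503] turn 0.0032 rows 12
```

```bash
python3 steer.py '[[0.04,0.181,-0.451,0.05,0],[0.04,0.181,-0.451,0.05,0],[0.04,0.181,-0.451,0.05,0],[0.04,0.181,-0.451,0.05,0],[0.04,0.181,-0.451,0.05,0],[0.04,0.181,-0.451,0.05,0],[0.04,0.181,-0.451,0.05,0],[0.04,0.181,-0.451,0.05,0]]'
python3 -c "
from h import *
delta(.535,.31,.2,.34)"
```

```text
time_s: 1.98
tool_pos: [0.5272, 0.1531, 0.2157]
tcp_rot: [3.141, 0.0, 0.34]
force: [2.1, -1.1, -0.5]
grip_width: 0.0403
grasp_force: 0.0
d [ 0.0596 -0.1453  0.0156] turn -0.0004 rows 4
```

```bash
python3 steer.py '[[0.04,0.06,-0.145,0.016,0],[0.04,0.06,-0.145,0.016,0],[0.04,0.06,-0.145,0.016,0],[0.04,0.06,-0.145,0.016,0],[0.04,0.06,-0.145,0.016,0],[0.04,0.06,-0.145,0.016,0]]'
python3 -c "
from h import *
snap('wrist','w1')"
```

```text
time_s: 2.48
tool_pos: [0.5354, 0.3094, 0.1992]
tcp_rot: [3.141, 0.001, 0.342]
force: [-0.3, -1.3, -0.2]
grip_width: 0.0401
grasp_force: 0.0
```

View pics/w1.png

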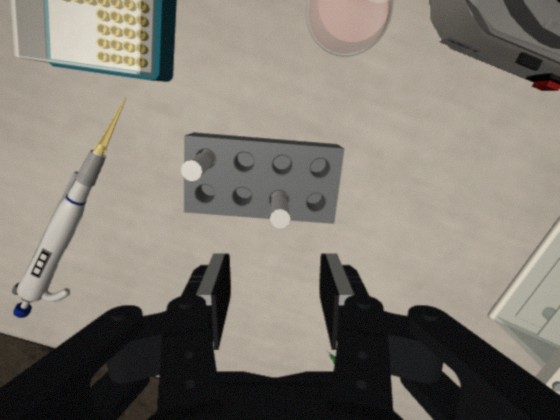

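Wrist view: column tops at (192,171) and (280,218), rack top corners at about (184,211), (335,222), (343,149) and (187,137).

Run:
```python
from h import *
c=cam(load('w1'))
print([onz(c,u,.086).round(4) for u in [(192,171),(280,218)]])
L=[(-.033,.066,.034),(-.033,-.066,.034),(.033,-.066,.034)]
p,e,f=fit([(c,L,[(184,212),(335,222),(343,149)])],[.54,.32,.26]);print('rack',p,e,f)
R=Ro.from_euler('z',p[2]).as_matrix()
for l in [(.015,.048,0),(-.015,-.016,0)]:print(R@l+[p[0],p[1],0])
delta(.530,.3035,.12,.34)
```

```text
[array([0.5405, 0.3731, 0.086 ]), array([0.5287, 0.3043, 0.086 ])]
rack [0.53837835 0.32361615 0.26856019] 0.9059399644764888 [[-0.3534767   0.52212601]
 [-0.75623541  1.0413863 ]
 [ 1.04370565 -1.33457974]]
[0.54010417 0.37387569 0.        ]
[0.52816153 0.30420953 0.        ]
d [-0.0066  0.0024  0.0794] turn 0.0011 rows 2
```

```bash
python3 steer.py '[[0.04,-0.0082,0.0026,0.04,0],[0.04,-0.0082,0.0026,0.08,0],[0.04,-0.0082,0.0026,0.11,0],[0.04,-0.0082,0.0026,0.133,0],[0.04,-0.0082,0.0026,0.133,0],[0.01,-0.0082,0.0026,0.133,0],[0.01,-0.0082,0.0026,0.133,0],[0.01,-0.0082,0.0026,0.133,0]]' 40
python3 steer.py '[[0.01,0,0,0,0],[0.01,0,0,0,0]]'
```

```text
time_s: 3.2
tool_pos: [0.5302, 0.303, 0.0689]
tcp_rot: [-3.141, -0.003, 0.339]
force: [0.2, -0.3, -0.1]
grip_width: 0.0132
grasp_force: 38.9
time_s: 3.37
tool_pos: [0.5299, 0.3034, 0.0684]
tcp_rot: [-3.141, -0.002, 0.34]
force: [0.4, -0.2, 7.1]
grip_width: 0.0126
grasp_force: 39.6
```

```bash
python3 steer.py '[[0.01,0,0,-0.03,0],[0.01,0,0,-0.07,0],[0.01,0,0,-0.11,0],[0.01,0,0,-0.15,0],[0.01,0,0,-0.15,0]]'
python3 - <<'E'
from h import *
delta(.5534,-.0939,.215,.34)
E
```

```text
time_s: 3.78
tool_pos: [0.5322, 0.3048, 0.2254]
tcp_rot: [-3.14, -0.011, 0.34]
force: [1.1, 0.9, 0.2]
grip_width: 0.0128
grasp_force: 39.4
d [-0.1131  0.383   0.0086] turn 0.0001 rows 10
```

```bash
python3 steer.py '[[0.01,-0.113,0.383,0,0],[0.01,-0.113,0.383,0,0],[0.01,-0.113,0.383,0,0],[0.01,-0.113,0.383,0,0],[0.01,-0.113,0.383,0,0],[0.01,-0.113,0.383,0,0],[0.01,-0.113,0.383,0,0],[0.01,-0.113,0.383,0,0]]'
python3 steer.py '[[0.01,-0.021,0.07,0,0],[0.01,-0.021,0.07,0,0],[0.01,-0.021,0.07,0,0],[0.01,-0.021,0.07,0,0]]'
python3 - <<'E'
from h import *
delta(.5534,-.0939,.215,.34)
snap('wrist','w2'); snap('top','t2'); snap('scene','s2')
E
```

```text
time_s: 4.45
tool_pos: [0.5464, -0.0318, 0.2176]
tcp_rot: [3.141, -0.001, 0.34]
force: [1.7, 0.1, -0.3]
grip_width: 0.0127
grasp_force: 39.4
time_s: 4.78
tool_pos: [0.5501, -0.1045, 0.2173]
tcp_rot: [3.141, -0.001, 0.337]
force: [-0.5, -0.1, 0.8]
grip_width: 0.0136
grasp_force: 39.5
d [ 0.0066 -0.0089  0.0023] turn -0.0032 rows 1
```

View pics/w2.png

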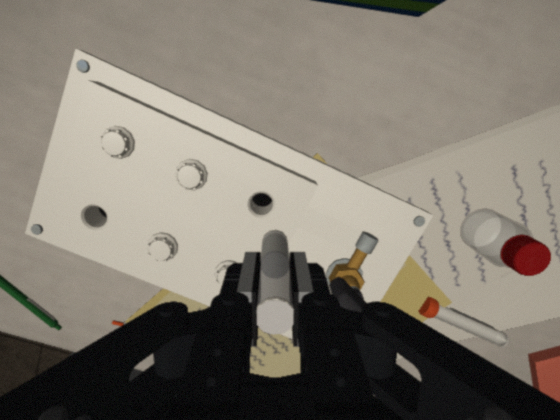

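Wrist view: open ports at (261,203) and (95,216), lid corners at (78,50), (431,213) and (27,233). The held column runs from its top at (276,317) to its lower end near (274,235).

Run:
```python
from h import *
w=load('w2');c=cam(w);ct=cam(load('top0'))
L=[(.069,.133,.101),(.069,-.133,.101),(-.069,.133,.101),(-.028,.085,.115),(.028,-.015,.115)]
u=[(78,50),(431,213),(27,233),(95,216),(261,203)]
p,e,f=fit([(c,L,u)],[.527,-.076,-.094]);print('man',p,e);print(f)
R=Ro.from_euler('z',p[2]).as_matrix()
for n,l in [('p0',L[3]),('p1',L[4]),('valve',(0,-.096,.153))]: print(n,R@l+[p[0],p[1],0])
print('direct',onz(c,u[3],.115),onz(c,u[4],.115))
T=np.linalg.inv(w['T_tool_cam'])
P=np.array([(0,0,-.018),(0,0,0),(0,0,.05),(0,0,.06)]);
q=(P@T[:3,:3].T+T[:3,3])@F@w['camera_matrix'].T;print((q[:,:2]/q[:,2:]).round(1))
a=cv2.imread('pics/w2.png');cv2.imwrite('pics/c2.png',cv2.resize(a[180:340,220:340],None,fx=3.7,fy=3.7,interpolation=cv2.INTER_CUBIC))
```

```text
man [ 0.52580261 -0.07561969 -0.09240289] 1.644447480122041
[[-2.47789939 -1.91909867]
 [ 3.30575165  1.18003127]
 [-1.41726966  0.40548588]
 [ 0.04069659  1.07000083]
 [ 0.81657293  0.95512347]]
p0 [0.50576513 0.01160129 0.115     ]
p1 [ 0.55229908 -0.0931393   0.115     ]
valve [ 0.51694455 -0.17121014  0.153     ]
direct [0.50652075 0.01177443 0.115     ] [ 0.55275382 -0.09240308  0.115     ]
[[278.3 315.8]
 [277.9 289.3]
 [277.1 241.4]
 [277.  234.6]]
```

View pics/c2.png

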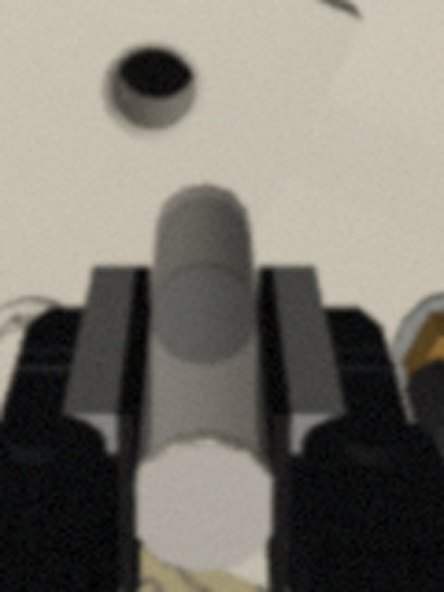

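```bash
python3 -c "
from h import *
delta(.5532,-.0936,.185,.34)"
```

```text
d [ 0.0057 -0.0068  0.0321] turn 0.0005 rows 1
```

```bash
python3 steer.py '[[0.01,0.0057,-0.0068,0,0],[0.01,0.0057,-0.0068,0.016,0],[0.01,0.0057,-0.0068,0.032,0],[0.01,0.0057,-0.0068,0.032,0],[0.01,0.0057,-0.0068,0.032,0],[0.01,0.0057,-0.0068,0.032,0]]'
python3 -c "
from h import *
delta(.5532,-.0936,.152,.34);print(probe_bus.get_state()['wrist_torque'])"
```

```text
time_s: 5.43
tool_pos: [0.5537, -0.0937, 0.1855]
tcp_rot: [3.141, -0.0, 0.341]
force: [0.7, 0.2, -0.6]
grip_width: 0.0126
grasp_force: 39.5
d [-0.0004 -0.0003  0.0335] turn 0.0009 rows 1
[ 0.0398055   0.01915645 -0.03037201]
```

```bash
python3 steer.py '[[0.01,-0.0003,-0.0002,0.005,0],[0.01,-0.0003,-0.0002,0.009,0],[0.01,-0.0003,-0.0002,0.013,0],[0.01,-0.0003,-0.0002,0.017,0],[0.01,-0.0003,-0.0002,0.021,0],[0.01,-0.0003,-0.0002,0.023,0]]'
```

```text
time_s: 5.93
tool_pos: [0.5526, -0.0945, 0.1612]
tcp_rot: [-3.141, 0.001, 0.34]
force: [-0.6, 0.2, 0.7]
grip_width: 0.0128
grasp_force: 39.5
```

```bash
python3 steer.py '[[0.01,0,0,0.003,0],[0.01,0,0,0.006,0],[0.01,0,0,0.008,0],[0.01,0,0,0.0095,0],[0.01,0,0,0.0095,0]]'
```

```text
time_s: 6.35
tool_pos: [0.5533, -0.0945, 0.153]
tcp_rot: [3.141, -0.001, 0.34]
force: [-2.8, 0.6, 15.1]
grip_width: 0.0128
grasp_force: 41.2
```

```bash
python3 steer.py '[[0.035,0,0,0,0],[0.035,0,0,0,0],[0.035,0,0,0,0],[0.035,0,0,0,0]]'
python3 steer.py '[[0.035,0,0,-0.03,0],[0.035,0,0,-0.06,0],[0.035,0,0,-0.07,0],[0.035,0,0,-0.07,0],[0.035,0,0,-0.07,0]]'
python3 - <<'E'
from h import *
w=snap('wrist','w3');snap('scene','s3')
c=cam(load('w3'));print(proj(c,[(.5532,-.0936,.171),(.5532,-.0936,.115)]))
a=cv2.imread('pics/w3.png');b=cv2.imread('pics/s3.png')
a=a[110:310,180:380]; b=b[150:250,255:375]
cv2.imwrite('pics/c3.png',np.hstack([cv2.resize(a,(400,400),interpolation=2),cv2.resize(b,(400,400),interpolation=2)]))
delta(.5405,.3733,.2,.34)
E
```

```text
time_s: 6.68
tool_pos: [0.5529, -0.0944, 0.1523]
tcp_rot: [-3.142, 0.0, 0.34]
force: [-0.4, 0.2, 0.6]
grip_width: 0.0354
grasp_force: 0.0
time_s: 7.1
tool_pos: [0.553, -0.0945, 0.2225]
tcp_rot: [3.141, -0.001, 0.34]
force: [0.3, -0.2, -0.5]
grip_width: 0.0351
grasp_force: 0.0
[[275.66184601 239.68966099]
 [275.46313636 209.31297126]]
d [ 0.1448 -0.4448  0.0215] turn -0.0002 rows 12
```

View pics/c3.png

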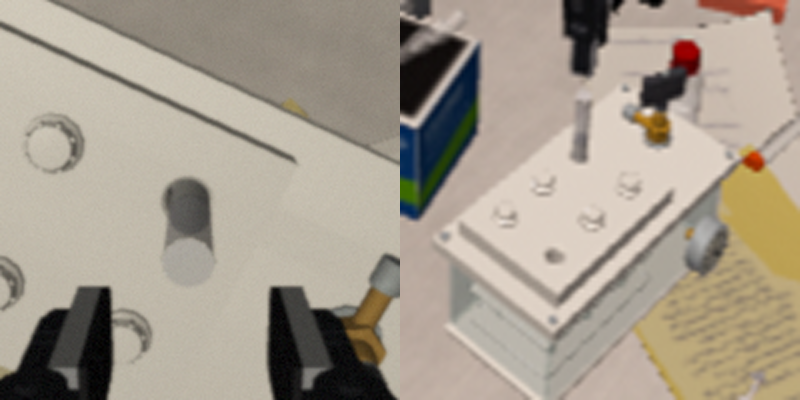

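The column stands upright in port_1. Its top is at (274.5,240.5) against (275.7,239.7) predicted for fully down. Next is column_a.

```bash
python3 steer.py '[[0.04,0.145,-0.445,0.02,0],[0.04,0.145,-0.445,0.02,0],[0.04,0.145,-0.445,0.02,0],[0.04,0.145,-0.445,0.02,0],[0.04,0.145,-0.445,0.02,0],[0.04,0.145,-0.445,0.02,0],[0.04,0.145,-0.445,0.02,0],[0.04,0.145,-0.445,0.02,0]]'
python3 steer.py '[[0.04,0.043,-0.13,0.006,0],[0.04,0.043,-0.13,0.006,0],[0.04,0.043,-0.13,0.006,0],[0.04,0.043,-0.13,0.006,0],[0.04,0.043,-0.13,0.006,0],[0.04,0.043,-0.13,0.006,0]]'
python3 - <<'E'
from h import *
delta(.5405,.3733,.066,.34)
E
```

```text
time_s: 7.87
tool_pos: [0.5435, 0.2403, 0.2066]
tcp_rot: [3.142, 0.002, 0.34]
force: [1.3, 0.5, 0.1]
grip_width: 0.0399
grasp_force: 0.0
time_s: 8.37
tool_pos: [0.5409, 0.3756, 0.2004]
tcp_rot: [3.141, 0.002, 0.342]
force: [-0.3, -1.0, -0.2]
grip_width: 0.04
grasp_force: 0.0
d [-0.0008  0.0019  0.1345] turn 0.0015 rows 4
```

```bash
python3 steer.py '[[0.04,-0.001,0.002,0.04,0],[0.04,-0.001,0.002,0.08,0],[0.04,-0.001,0.002,0.11,0],[0.04,-0.001,0.002,0.132,0],[0.04,-0.001,0.002,0.132,0],[0.01,-0.001,0.002,0.132,0],[0.01,-0.001,0.002,0.132,0],[0.01,-0.001,0.002,0.132,0]]'
python3 steer.py '[[0.01,0,0,0,0],[0.01,0,0,0,0]]'
python3 steer.py '[[0.01,0,0,-0.03,0],[0.01,0,0,-0.07,0],[0.01,0,0,-0.11,0],[0.01,0,0,-0.15,0],[0.01,0,0,-0.15,0]]'
python3 - <<'E'
from h import *
delta(.5069,.0108,.222,.34)
E
```

```text
time_s: 9.03
tool_pos: [0.5427, 0.3733, 0.0721]
tcp_rot: [-3.141, -0.002, 0.339]
force: [-0.1, 0.7, 0.2]
grip_width: 0.0129
grasp_force: 38.9
time_s: 9.2
tool_pos: [0.5423, 0.3735, 0.0716]
tcp_rot: [-3.141, -0.002, 0.34]
force: [0.3, -0.6, 4.5]
grip_width: 0.0127
grasp_force: 39.4
time_s: 9.62
tool_pos: [0.5447, 0.3752, 0.2293]
tcp_rot: [-3.139, -0.012, 0.34]
force: [0.5, 0.6, 1.8]
grip_width: 0.013
grasp_force: 39.5
d [-0.1573  0.331   0.0046] turn -0.0 rows 9
```

```bash
python3 steer.py '[[0.01,-0.157,0.331,0,0],[0.01,-0.157,0.331,0,0],[0.01,-0.157,0.331,0,0],[0.01,-0.157,0.331,0,0],[0.01,-0.157,0.331,0,0],[0.01,-0.157,0.331,0,0],[0.01,-0.157,0.331,0,0],[0.01,-0.157,0.331,0,0]]'
python3 steer.py '[[0.01,-0.014,0.030,0,0],[0.01,-0.014,0.030,0,0],[0.01,-0.014,0.030,0,0],[0.01,-0.014,0.030,0,0],[0.01,-0.014,0.030,0,0]]'
python3 - <<'E'
from h import *
delta(.5069,.0108,.19,.34)
E
```

```text
time_s: 10.28
tool_pos: [0.5068, 0.0399, 0.2209]
tcp_rot: [3.141, -0.001, 0.34]
force: [1.8, -0.9, -0.8]
grip_width: 0.0128
grasp_force: 39.5
time_s: 10.7
tool_pos: [0.5043, 0.0095, 0.2204]
tcp_rot: [3.142, -0.001, 0.341]
force: [0.1, 0.6, -1.2]
grip_width: 0.0132
grasp_force: 39.5
d [ 0.0029 -0.0003  0.0304] turn 0.0006 rows 1
```

```bash
python3 steer.py '[[0.01,0.0029,-0.0003,0.01,0],[0.01,0.0029,-0.0003,0.02,0],[0.01,0.0029,-0.0003,0.03,0],[0.01,0.0029,-0.0003,0.03,0],[0.01,0.0029,-0.0003,0.03,0],[0.01,0.0029,-0.0003,0.03,0]]'
python3 - <<'E'
from h import *
delta(.5069,.0108,.157,.34)
E
```

```text
time_s: 11.2
tool_pos: [0.5066, 0.0101, 0.1899]
tcp_rot: [-3.141, 0.001, 0.34]
force: [0.7, -0.8, 0.3]
grip_width: 0.0128
grasp_force: 39.5
d [ 0.0005 -0.0006  0.0329] turn 0.0001 rows 1
```

```bash
python3 steer.py '[[0.01,0.0003,-0.0004,0.005,0],[0.01,0.0003,-0.0004,0.009,0],[0.01,0.0003,-0.0004,0.013,0],[0.01,0.0003,-0.0004,0.017,0],[0.01,0.0003,-0.0004,0.021,0],[0.01,0.0003,-0.0004,0.023,0]]'
python3 steer.py '[[0.01,0,0,0.003,0],[0.01,0,0,0.006,0],[0.01,0,0,0.008,0],[0.01,0,0,0.010,0],[0.01,0,0,0.0105,0]]'
```

```text
time_s: 11.7
tool_pos: [0.5066, 0.0104, 0.1665]
tcp_rot: [-3.141, 0.001, 0.34]
force: [0.3, -0.7, -0.9]
grip_width: 0.0128
grasp_force: 39.5
time_s: 12.12
tool_pos: [0.507, 0.0104, 0.1565]
tcp_rot: [3.142, -0.0, 0.34]
force: [-0.2, 0.5, 6.2]
grip_width: 0.0129
grasp_force: 40.2
```

```bash
python3 steer.py '[[0.01,0,0,0.001,0],[0.01,0,0,0.001,0]]'
python3 steer.py '[[0.035,0,0,0,0],[0.035,0,0,0,0],[0.035,0,0,0,0],[0.035,0,0,0,0]]'
python3 steer.py '[[0.035,0,0,-0.03,0],[0.035,0,0,-0.07,0],[0.035,0,0,-0.10,0],[0.035,0,0,-0.10,0],[0.035,0,0,-0.10,0]]'
python3 - <<'E'
from h import *
delta(.5177,-.1716,.25,1.122)
E
```

```text
time_s: 12.28
tool_pos: [0.5073, 0.0104, 0.1562]
tcp_rot: [3.141, -0.001, 0.34]
force: [-1.8, 0.3, 12.9]
grip_width: 0.0129
grasp_force: 41.0
time_s: 12.62
tool_pos: [0.5068, 0.0104, 0.1556]
tcp_rot: [-3.142, 0.0, 0.34]
force: [0.9, -1.2, 0.3]
grip_width: 0.0348
grasp_force: 0.0
time_s: 13.03
tool_pos: [0.5078, 0.0104, 0.2573]
tcp_rot: [3.14, -0.003, 0.34]
force: [0.3, -0.5, -0.3]
grip_width: 0.035
grasp_force: 0.0
d [-0.0514  0.1748  0.0074] turn -0.7822 rows 7
```

```bash
python3 steer.py '[[0.035,-0.051,0.175,0.007,-0.78],[0.035,-0.051,0.175,0.007,-0.78],[0.035,-0.051,0.175,0.007,-0.78],[0.035,-0.051,0.175,0.007,-0.78],[0.035,-0.051,0.175,0.007,-0.78],[0.035,-0.051,0.175,0.007,-0.78],[0.035,-0.051,0.175,0.007,-0.78],[0.035,-0.051,0.175,0.007,-0.78]]'
python3 - <<'E'
from h import *
w=snap('wrist','w4');snap('scene','s4');snap('top','t4')
w=load('w4');c=cam(w)
print(w['state']['tool_pos'],w['state']['tcp_rot'])
print(proj(c,[(.5069,.0108,.171),(.5532,-.0936,.171),(.5177,-.1716,.163)]))
cv2.imwrite('pics/c4.png',cv2.resize(cv2.imread('pics/w4.png'),None,fx=1.42,fy=1.42,interpolation=2))
E
```

```text
time_s: 13.7
tool_pos: [0.5163, -0.1722, 0.2471]
tcp_rot: [-3.139, 0.0, 1.124]
force: [-0.8, 0.8, -0.3]
grip_width: 0.0347
grasp_force: 0.0
[ 0.51627097 -0.17221225  0.24714879] [-3.13915953e+00  1.68473592e-04  1.12392607e+00]
[[ 96.051996   -89.72221184]
 [277.27492512  75.26637107]
 [279.68747342 220.9784712 ]]
```

View pics/c4.png

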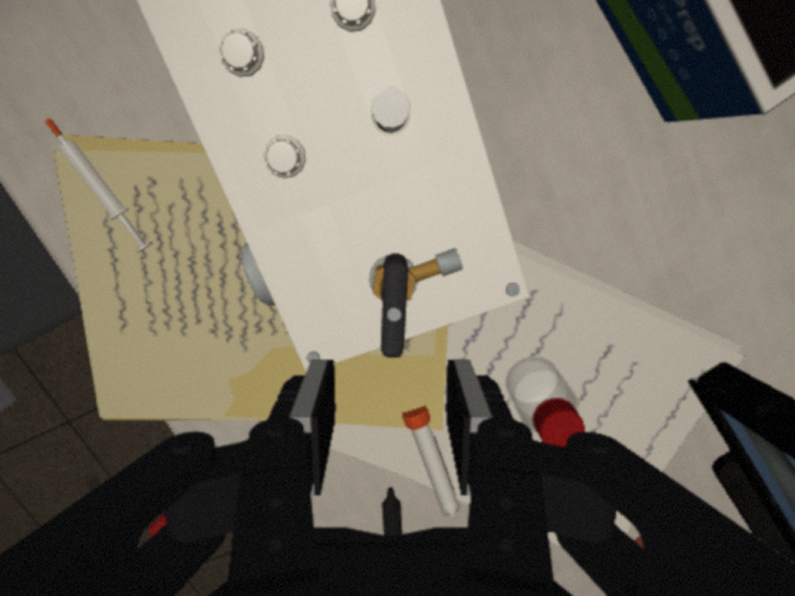

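```bash
python3 steer.py '[[0.035,0.001,0.001,0.03,0.025],[0.035,0.001,0.001,0.06,0.025],[0.035,0.001,0.001,0.08,0.025],[0.035,0.001,0.001,0.094,0.025],[0.035,0.001,0.001,0.094,0.025],[0.035,0.001,0.001,0.094,0.025]]'
python3 steer.py '[[0.0,0,0,0,0],[0.0,0,0,0,0],[0.0,0,0,0,0],[0.0,0,0,0,0],[0.0,0,0,0,0]]' 100
python3 -c "
from h import *
print(probe_bus.get_state())"
```

```text
time_s: 14.35
tool_pos: [0.5181, -0.1705, 0.1542]
tcp_rot: [-3.14, 0.0, 1.093]
force: [-0.4, 0.7, -0.0]
grip_width: 0.0351
grasp_force: 0.0
time_s: 14.77
tool_pos: [0.5186, -0.171, 0.1559]
tcp_rot: [3.141, -0.0, 1.094]
force: [-2.9, 3.2, 6.4]
grip_width: 0.0091
grasp_force: 97.6
{'time_s': 14.7667, 'q': array([-3.74179952e-01,  4.54639690e-01,  1.92734918e+00,  2.32895129e-04,
        7.58616542e-01,  1.02198148e-01]), 'dq': array([-0.00175491,  0.00039268,  0.00067708,  0.00146104,  0.00024785,
        0.00042951]), 'effort': array([-9.58414748e-01, -7.93899894e+01, -3.36266649e+01, -4.35372395e-01,
       -1.38498511e+00, -2.98764487e-02]), 'tool_pos': array([ 0.51860187, -0.17103133,  0.1558965 ]), 'tcp_rot': array([ 3.14062694e+00, -2.60260240e-04,  1.09424940e+00]), 'force': array([-2.87138099,  3.20203325,  6.4445231 ]), 'wrist_torque': array([0.45687901, 0.50880492, 0.0032604 ]), 'grasp_force': 97.61470265686512, 'grip_width': 0.009064852750868092}
```

```bash
python3 steer.py '[[0.0,0,0,0,0.12],[0.0,0,0,0.0001,0.24],[0.0,0,0,0.0001,0.36],[0.0,0,0,0.0002,0.48],[0.0,0,0,0.0002,0.6],[0.0,0,0,0.0003,0.72],[0.0,0,0,0.0003,0.84],[0.0,0,0,0.0003,0.95]]'
python3 -c "
from h import *
s=probe_bus.get_state();print(s['wrist_torque'],s['tcp_rot'])"
python3 steer.py '[[0.0,0,0,0,0.05],[0.0,0,0,0,0.1],[0.0,0,0,0.0001,0.13],[0.0,0,0,0.0001,0.13]]'
python3 -c "
from h import *
s=probe_bus.get_state();print(s['wrist_torque'],s['tcp_rot'])"
```

```text
time_s: 15.43
tool_pos: [0.5188, -0.1715, 0.1557]
tcp_rot: [3.14, -0.001, 0.138]
force: [-2.7, -1.3, 4.5]
grip_width: 0.0091
grasp_force: 97.6
[-0.38312444  0.48337294  0.03388913] [ 3.14047374e+00 -1.33155922e-03  1.38368606e-01]
time_s: 15.77
tool_pos: [0.5188, -0.1716, 0.1556]
tcp_rot: [3.141, -0.001, 0.012]
force: [-3.6, -2.5, 5.6]
grip_width: 0.0093
grasp_force: 97.7
[-0.42886629  0.53788864  0.06607808] [ 3.14057078e+00 -1.46844473e-03  1.22464925e-02]
```

```bash
T='python3 -c "from h import *
s=probe_bus.get_state();print(s[\"wrist_torque\"],s[\"tcp_rot\"][2])"'
python3 steer.py '[[0.0,0,0,0,0.03],[0.0,0,0,0,0.06],[0.0,0,0,0,0.06]]'|grep grip_; eval "$T"
python3 steer.py '[[0.0,0,0,0,0.03],[0.0,0,0,0,0.06],[0.0,0,0,0,0.06]]'|grep grip_; eval "$T"
python3 steer.py '[[0.0,0,0,0,0.03],[0.0,0,0,0,0.06],[0.0,0,0,0,0.06]]'|grep grip_; eval "$T"
```

```text
grip_width: 0.0094
[-0.48296484  0.56179488 -0.00532629] -0.04734151822837518
grip_width: 0.009
[-0.60907432  0.54038369  0.04195747] -0.1071526759261523
grip_width: 0.0089
[-0.57346409  0.62591627  0.19343793] -0.16703086507017462
```

```bash
T='python3 -c "from h import *
s=probe_bus.get_state();print(s[\"wrist_torque\"],s[\"tcp_rot\"][2],s[\"force\"])"'
python3 steer.py '[[0.0,0,0,0,0.03],[0.0,0,0,0,0.06],[0.0,0,0,0,0.06]]' 120|grep grip_; eval "$T"
python3 steer.py '[[0.0,0,0,0,0.03],[0.0,0,0,0,0.06],[0.0,0,0,0,0.06],[0.0,0,0,0,0.06]]'|grep grip_; eval "$T"
```

```text
grip_width: 0.0087
[-0.65338256  0.66496822  0.32582789] -0.2268516134984495 [-3.42860084 -3.09953405  6.99298402]
grip_width: 0.0089
[-0.68616014  0.69949503  0.48759344] -0.2848413540691983 [-3.86959884 -3.59499427  6.19431705]
```

```bash
T='python3 -c "from h import *
s=probe_bus.get_state();print(s[\"wrist_torque\"],s[\"tcp_rot\"][2],s[\"force\"])"'
python3 steer.py '[[0.0,0,0,0,0.03],[0.0,0,0,0,0.06],[0.0,0,0,0,0.08],[0.0,0,0,0,0.08],[0.0,0,0,0,0.08]]' |grep grip_; eval "$T"
```

```text
grip_width: 0.0088
[-0.79931     0.73882573  0.61934144] -0.36453951621097214 [-3.87017974 -4.16899107  6.69900235]
```

```bash
T='python3 -c "from h import *
s=probe_bus.get_state();print(s[\"wrist_torque\"],s[\"tcp_rot\"][2],s[\"force\"],s[\"time_s\"])"'
python3 steer.py '[[0.0,0,0,0,0.03],[0.0,0,0,0,0.03],[0.0,0,0,0,0.03],[0.0,0,0,0,0.03]]' |grep grip_; eval "$T"
python3 steer.py '[[0.0,0,0,0,-0.12],[0.0,0,0,0,-0.24],[0.0,0,0,0,-0.36],[0.0,0,0,0,-0.48],[0.0,0,0,-0.0001,-0.6],[0.0,0,0,-0.0002,-0.72],[0.0,0,0,-0.0002,-0.84],[0.0,0,0,-0.0002,-0.96]]' |grep grip_; eval "$T"
python3 steer.py '[[0.0,0,0,0,-0.12],[0.0,0,0,0,-0.24],[0.0,0,0,0,-0.36],[0.0,0,0,-0.0001,-0.48],[0.0,0,0,-0.0002,-0.6],[0.0,0,0,-0.0002,-0.7],[0.0,0,0,-0.0002,-0.75],[0.0,0,0,-0.0002,-0.75]]' |grep grip_; eval "$T"
```

```text
grip_width: 0.0084
[-0.76509277  0.79437437  0.80520938] -0.3942752188415033 [-3.43553306 -4.48366771  6.67973418] 17.85
grip_width: 0.0091
[ 0.2318454   0.47551634 -0.07530297] 0.5704785641315151 [-3.02189202  1.6972303   7.82748168] 18.5167
grip_width: 0.009
[ 0.63548549  0.70475631 -0.06191516] 1.3184493186645958 [-3.5130833   3.24072581  8.80050569] 19.1833
```

```bash
T='python3 -c "from h import *
s=probe_bus.get_state();print(s[\"wrist_torque\"],s[\"tcp_rot\"],s[\"force\"],s[\"time_s\"])"'
python3 steer.py '[[0.0,0,0,0,-0.08],[0.0,0,0,0,-0.15],[0.0,0,0,0,-0.178],[0.0,0,0,0,-0.178],[0.0,0,0,0,-0.178],[0.0,0,0,0,-0.178]]' |grep grip_; eval "$T"
python3 - <<'E'
from h import *
snap('wrist','w5');snap('scene','s5');snap('top','t5')
a=cv2.imread('pics/w5.png'); t=cv2.imread('pics/t5.png')[195:270,255:375]; s=cv2.imread('pics/s5.png')[140:260,230:390]
e=np.zeros((600,800,3),np.uint8)
e[:300,:400]=cv2.resize(a,(400,300),interpolation=3);e[:300,400:]=cv2.resize(s,(400,300),interpolation=2)
e[300:550,:400]=cv2.resize(t,(400,250),interpolation=2)
e[300:,400:]=cv2.resize(a[0:210,140:420],(400,300),interpolation=2)
cv2.imwrite('pics/c5.png',e)
c=cam(load('w5'));print(proj(c,[(.5069,.0108,.171),(.5532,-.0936,.171)]))
E
```

```text
grip_width: 0.0089
[ 0.62676181  0.7972766  -0.04116561] [ 3.14098311e+00 -7.79733376e-05  1.49260562e+00] [-3.77984568  4.15312935  9.73993569] 19.6833
[[ 160.97754469 -424.50982156]
 [ 377.81964313   79.77133629]]
```

View pics/c5.png

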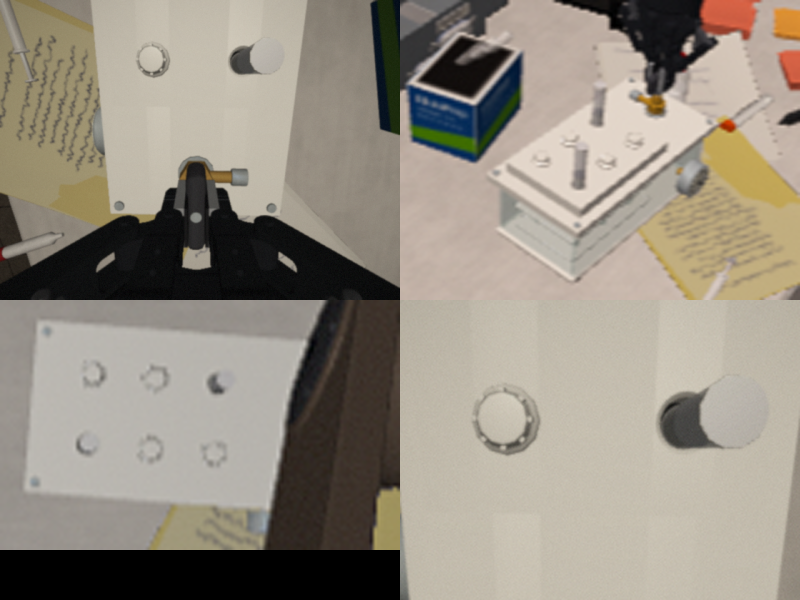

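The last view shows both columns upright in their ports and the bar gripped along the manifold's y axis. Yaw is 1.493, and less about 0.02 of spring lead that puts the spindle a quarter turn open. I'm handing it in.

```bash
python3 -c "
from h import *
print(order.finish_job())"
```

```text
the job is handed in; nothing more can be done
None
```

I put both columns into their ports, seated the bleed valve at about 0.8 N m, reopened it a quarter turn and handed the job in at about 20 s still gripping the handle; the hand-in returned no verdict.

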